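# Sort postal tubes by length beside the tape dispenser

## Robot

A 6-joint arm with a two-finger parallel gripper is mounted at the origin on the work surface. World frame = base frame: x ahead of the robot, y to its left, z up, the work surface at z = 0. Lengths are in m, angles in degrees, forces in N, time in s.
With the tool pointing down it reaches from about 0.275 to 0.825 m from the base axis. Payload 5.2 kg.
Tool frame: the origin (TCP) lies between the finger pads; the fingertips stand 17 mm ahead of it and the grasp point (between the pads) lies 2 mm behind it; z points along the fingers, y is the line along which they close (so a half turn about z gives the same grasp; the last joint's range is limited). The gripper opens to 93 mm and grips with 3 to 60 N. Pads are 15 mm wide; open, the fingers measure 128 mm over their backs; the gripper's body (75 mm by 188 mm) begins 65 mm behind the grasp point.
Start: joints at [60.344, 14.817, 87.949, -0, 77.235, -11.62], TCP at [0.17, 0.523, 0.236] pointing down, gripper open.
Joint ranges: [-179.93, 179.93], [-52.35, 119.4], [10.71, 147.94], [-69.91, 249.91], [12.55, 155.21], [-178.61, 178.61]. Speed limits (degrees/s): [147.25, 147.25, 180, 180, 180, 180].

## Interface

Orientations are given as [roll, pitch, yaw] about the fixed x, y, z axes, in that order (R = Rz(yaw) Ry(pitch) Rx(roll)).
In Python, from bench import ctrl, imaging, order gives the robot as it stands. The module is installed in compiled form; this text tells all that it offers.
- The arm moves only by the shell command python3 -m crank 'ROWS'. ROWS is JSON, a list of rows, each an object of numbers: "wx", "wy", "wz": the turn, a rotation vector about the world's x, y, z in rad; "x", "y", "z": the shift along the world's x, y, z in cm; "claw": the finger opening in cm, from 0 to 9.3. A call has 1 to 12 rows; each row is the pose to reach, as a shift and turn from the pose commanded when the call began; what a row does not reach only later rows make up. A row lasts 1/8 s, in which the tool goes at most 62.5 mm and 10.7 degrees, less where a joint would pass 70% of its speed; a pose out of reach is approached as far as the arm can. A call with a gripper value outside its range is refused whole. The fingers move at their own pace and stop on an object; the grip force is fixed at half the most. Time passes only in rows, so rows that repeat a pose let the fingers close. It gives the time, the measured TCP pose, the force, the opening and the grip force at its end, in the units of the state.
- ctrl.state(): the state, without advancing time (a new reading comes with each control period).
- imaging.get_image(name): name is "scene" or "side" or "wrist"; returns a dict with "img" (400x640x3 uint8, red, green, blue), "range_z" (400x640 float32, m along the optical axis (not along the pixel's ray), 0 where there is no reading), "fx", "fy", "cx", "cy" (pixels), "position" and "orientation" of the camera in the world. Camera axes: x right, y up, looking along -z (the intrinsics and any distortion apply to the point x, -y, -z); pixel columns grow to the right and rows downward; lengths in m; the calibration is good to about 2 mm. A picture is of the moment at which its call begins.
- order.sign_off(): hands the job in; it is judged then, once.
Trained networks look in a picture, given as the dict that the camera call returned (one of the last four; its "shot" number tells which), for a name from the list of things; names that differ only in an ending like _2 or _b are one class to them, and where a whole thing is asked for, a point or a joint stands for the part that bears it (a point fixed in the world has none). Each returns a list of dicts, best first, with "p" (0 to 1); they miss things now and then, are a little off and sometimes report something else, mostly with a low value. They report only what shows in the picture. A call takes as long as a camera call.
- imaging.cut_out(thing, picture): "mask" (400x640 bool, what is visible of it) and "bbox" ([left, top, right, bottom] in pixels, round what is visible of it).
- imaging.pinpoint(thing, picture): "pixel" ([row, column] in pixels: a listed point, or the origin of a listed thing).
The state is a dict: "time": time; "joint_pos": joint angles; "dq": joint speeds; "joint_efforts": joint torques, N m; "tool_pos": TCP position; "tool_rot": TCP orientation; "force": force on the tool from outside, world axes, zero at the start; "moment": the same for the moment, N m; "width": finger opening in m; "gripper_force": force on a finger pad.
Only numpy, scipy, OpenCV 4.12 (cv2) and the standard library are available. Lean on these libraries where they do the work, as an engineer would, in place of code of your own. Each camera call takes 0.05 s, during which the arm holds its last target. There are 200 camera calls.

## Task

Lift the retaining bar straight up out of the two open brackets of the tube rack and lay it along the middle of the black rubber mat, handle up, before taking any tube. Then move the three postal tubes from the rack to the row of three saddles in order of length: the longest on the saddle next to the tape dispenser, the shortest on the saddle farthest from it, each tube lying in its saddle and centred on it lengthwise.

Things in the scene. Friction and masses are not known exactly. Their poses are not given: they have to be found in the camera images.
- rack: Fixed plywood tube rack, 110 mm (x) by 310 mm (y), base 6 mm thick. Origin at the centre of its underside, on the bench; the three tube slots run along its x at y = -80, 0 and +80 mm. At y = -140 and +140 mm stands a grey bracket, 65 mm high, open at the top, with a 30 mm wide slot whose floor is 49 mm above the bench.
- bar: Aluminium retaining bar, 24 mm (x) by 316 mm (y) by 10 mm (z), 0.25 kg, with a black grip rib standing on its middle: 14 mm thick (x), 70 mm long (y), from 10 to 36 mm above the origin. Origin: centre of its underside, z up. Starts loose in the two rack brackets, centred on the rack, 3 mm above the tubes; it lifts straight up and must rise 16 mm to clear the brackets.
- tube_short: The shortest of three round cardboard postal tubes with white end caps and a paper band: 110 mm long, 40 mm in diameter, under 0.15 kg. Origin: its middle, on its axis; x along the tube (y and z turn with its roll). Starts in one of the rack's three slots, in any order, between two 6 mm high ridges (40 mm over their outsides), its axis 26 mm above the bench.
- tube_medium: The middle one of three round cardboard postal tubes with white end caps and a paper band: 150 mm long, 40 mm in diameter, under 0.15 kg. Origin: its middle, on its axis; x along the tube (y and z turn with its roll). Starts in one of the rack's three slots, in any order, between two 6 mm high ridges (40 mm over their outsides), its axis 26 mm above the bench.
- tube_long: The longest of three round cardboard postal tubes with white end caps and a paper band: 190 mm long, 40 mm in diameter, under 0.15 kg. Origin: its middle, on its axis; x along the tube (y and z turn with its roll). Starts in one of the rack's three slots, in any order, between two 6 mm high ridges (40 mm over their outsides), its axis 26 mm above the bench.
- saddle_a: One of three like fixed plywood saddles, 90 mm (x) by 54 mm (y), in a row along y, 80 mm apart, on a 6 mm grey board; the letter does not tell its place. Origin: centre of its underside; x along the tube it will hold, z up. Floor 6 mm above the origin; two ridges along x, 30 mm apart inside, 40 mm outside, 6 mm above the floor. A seated tube's axis is 26 mm above the origin.
- saddle_b: One of three like fixed plywood saddles, 90 mm (x) by 54 mm (y), in a row along y, 80 mm apart, on a 6 mm grey board; the letter does not tell its place. Origin: centre of its underside; x along the tube it will hold, z up. Floor 6 mm above the origin; two ridges along x, 30 mm apart inside, 40 mm outside, 6 mm above the floor. A seated tube's axis is 26 mm above the origin.
- saddle_c: One of three like fixed plywood saddles, 90 mm (x) by 54 mm (y), in a row along y, 80 mm apart, on a 6 mm grey board; the letter does not tell its place. Origin: centre of its underside; x along the tube it will hold, z up. Floor 6 mm above the origin; two ridges along x, 30 mm apart inside, 40 mm outside, 6 mm above the floor. A seated tube's axis is 26 mm above the origin.
- dispenser: Black desk tape dispenser with an amber tape roll, 140 mm (x) by 50 mm (y), 60 mm high, fixed at one end of the row of saddles, either end, on the same board: 85 mm from the nearest saddle's centre (165 and 245 mm from the others). Origin at the centre of its underside. A low grey gift box, 42 mm high, stands at the other end.
- mat: Thin black rubber mat lying on the bench beyond the rack and the row, 80 mm (x) by 380 mm (y) by 4 mm, fixed. Origin at the centre of its underside; y is its long direction.

How it is judged:
By the outcome, as a careful person would: the job done as asked, in the order asked, and still so for the second after the job is handed in, with the robot touching nothing.
It also fails if it takes over 112 s, if anything falls off the work surface, if the arm or the gripper's body presses on something with over 40 N, if the wrist force passes 120 N, or if a joint passes its speed limit or range.

## Working session

There is one attempt and no reset: what is moved stays moved. The work goes in short steps, Python scripts to look and compute and a shell command to move; the robot and the scene stay as the last step left them, time stands still between calls to the robot, and variables do not carry over. Pictures are saved under pics/ and viewed, at most 14 in all, crops included, and the job is handed in when it is done.

```bash
mkdir -p pics
cat > h.py <<'E'
import numpy as np, cv2
from scipy.spatial.transform import Rotation as R
from bench import ctrl, imaging, order
def cloud(d):
    v,u=np.mgrid[0:400,0:640]; z=d["range_z"]
    p=np.stack([(u-d["cx"])/d["fx"]*z,-(v-d["cy"])/d["fy"]*z,-z],-1)
    return p@rot(d).T+np.array(d["position"])
def rot(d):
    o=np.array(d["orientation"],float)
    return R.from_euler("xyz",o,degrees=True).as_matrix() if o.size==3 else o.reshape(3,3)
def save(d,n): cv2.imwrite(f"pics/{n}.png",cv2.cvtColor(d["img"],cv2.COLOR_RGB2BGR))
E
python3 - <<'E'
from h import *
s=ctrl.state(); print(s["tool_pos"],s["tool_rot"],s["width"],s["time"])
for n in ("scene","side"):
    d=imaging.get_image(n); save(d,n+"0"); print(n,{k:d[k] for k in d if k not in("img","range_z")})
    P=cloud(d)
    for t in ("rack","bar","tube_short","tube_medium","tube_long","saddle_a","dispenser","mat"):
        for m in imaging.cut_out(t,d)[:4]:
            if m["p"]<.2: continue
            k=m["mask"]&(d["range_z"]>0); q=P[k]
            if len(q)<10: continue
            print(t,round(m["p"],2),m["bbox"],"med",np.median(q,0).round(3),"lo",np.percentile(q,3,axis=0).round(3),"hi",np.percentile(q,97,axis=0).round(3))
E
```

```text
[0.16998523 0.52251093 0.23480356] [-1.79894200e+02 -2.18415260e-02  1.61964869e+02] 0.0929153932181689 0.0
scene {'fx': 377.30298242772375, 'fy': 377.30298242772375, 'cx': 315.46976091354543, 'cy': 197.59072538227826, 'position': array([1.04949001, 0.02241105, 0.81900072]), 'orientation': array([33.56448037,  0.74641056, 93.41912644]), 'shot': 1}
rack 0.76 [179.5, 156.6, 296.2, 209.0] med [ 0.496 -0.203  0.005] lo [ 0.453 -0.367  0.001] hi [ 0.532 -0.074  0.058]
bar 0.64 [176.9, 161.6, 297.6, 181.8] med [ 0.476 -0.217  0.058] lo [ 0.452 -0.365  0.048] hi [ 0.491 -0.077  0.084]
bar 0.39 [191.4, 149.7, 224.7, 202.2] med [ 0.494 -0.297  0.041] lo [ 0.397 -0.321  0.014] hi [ 0.543 -0.28   0.046]
tube_medium 0.85 [193.6, 148.6, 224.5, 201.9] med [ 0.493 -0.296  0.041] lo [ 0.395 -0.32   0.017] hi [ 0.543 -0.279  0.046]
tube_long 0.85 [252.8, 146.7, 283.4, 216.0] med [ 0.512 -0.14   0.041] lo [ 0.39  -0.163  0.011] hi [ 0.576 -0.12   0.046]
saddle_a 0.97 [443.9, 175.7, 459.3, 211.6] med [0.486 0.322 0.011] lo [0.44  0.295 0.007] hi [0.526 0.348 0.017]
saddle_a 0.92 [405.5, 171.6, 428.9, 2
[... 1708 characters left out ...]
513 0.264 0.022]
saddle_a 0.82 [222.5, 176.8, 259.3, 194.5] med [0.452 0.171 0.016] lo [0.416 0.145 0.012] hi [0.5   0.186 0.023]
saddle_a 0.82 [211.3, 142.8, 250.9, 160.5] med [0.483 0.319 0.016] lo [0.441 0.291 0.011] hi [0.524 0.344 0.023]
dispenser 0.7 [217.1, 183.0, 280.5, 227.0] med [0.445 0.067 0.036] lo [0.381 0.049 0.012] hi [0.508 0.104 0.067]
dispenser 0.27 [220.6, 174.1, 259.9, 194.8] med [0.453 0.172 0.016] lo [0.417 0.148 0.013] hi [0.502 0.187 0.022]
mat 0.86 [299.0, 150.4, 394.5, 262.7] med [ 0.662 -0.011  0.007] lo [ 0.62  -0.159  0.004] hi [0.705 0.196 0.009]
mat 0.69 [283.9, 226.3, 357.8, 358.0] med [ 0.467 -0.257  0.062] lo [ 0.451 -0.376  0.055] hi [ 0.488 -0.081  0.088]
```

View pics/scene0.png

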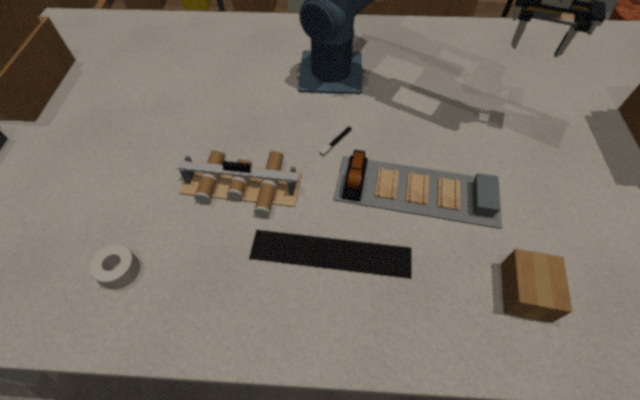

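```bash
cat >> h.py <<'E'
def rect(t,d,zlo,zhi,ylo=-1,yhi=1,pmin=.3):
    P=cloud(d)
    for m in imaging.cut_out(t,d)[:4]:
        if m["p"]<pmin: continue
        q=P[m["mask"]&(d["range_z"]>0)]
        if len(q)<10: continue
        q=q[(q[:,2]>zlo)&(q[:,2]<zhi)&(q[:,1]>ylo)&(q[:,1]<yhi)]
        if len(q)<10: continue
        c=np.median(q[:,:2],0); q=q[np.linalg.norm(q[:,:2]-c,axis=1)<.25]
        r=cv2.minAreaRect((q[:,:2]*1000).astype(np.float32))
        b=cv2.boxPoints(r); e=b[1]-b[0]; f=b[2]-b[1]; e=e if np.hypot(*e)>np.hypot(*f) else f
        print(t,round(m["p"],2),"centre",np.round(r[0],1),"size",np.round(r[1],1),"long dir deg",round(np.degrees(np.arctan2(e[1],e[0]))%180,1),"zmed",np.median(q[:,2]).round(4),len(q))
E
python3 - <<'E'
from h import *
for n in ("scene","side"):
    d=imaging.get_image(n); print(n)
    rect("bar",d,.047,.066); rect("bar",d,.07,.1)
    rect("saddle_a",d,.003,.03,pmin=.5); rect("mat",d,-.01,.02,pmin=.8)
    for t in("tube_short","tube_medium","tube_long"): rect(t,d,.03,.056)
    for t in("bar","saddle_a","mat","dispenser","rack"): print(t,[(round(x["p"],2),np.round(x["pixel"])) for x in imaging.pinpoint(t,d)[:3]])
E
```

```text
scene
bar 0.88 centre [ 471.9 -221.8] size [315.   29.8] long dir deg 85.2 zmed 0.0575 992
bar 0.88 centre [ 471.8 -221.4] size [69.2 16.7] long dir deg 84.7 zmed 0.0823 203
saddle_a 0.86 centre [456.3 164.8] size [ 55. 100.] long dir deg 171.2 zmed 0.0108 607
saddle_a 0.8 centre [481.9 321.9] size [54.2 92.1] long dir deg 171.9 zmed 0.0107 639
saddle_a 0.79 centre [464.7 245.6] size [ 58.5 105.9] long dir deg 172.6 zmed 0.0106 665
tube_short 0.73 centre [ 473.5 -220. ] size [ 34.9 114.5] long dir deg 176.4 zmed 0.0421 314
tube_medium 0.74 centre [ 467.  -301.5] size [ 39.2 153.9] long dir deg 175.9 zmed 0.0418 568
tube_medium 0.54 centre [ 460.2 -220.2] size [313.5  49.3] long dir deg 85.7 zmed 0.0538 263
tube_long 0.59 centre [ 480.5 -142.3] size [ 39.4 193.8] long dir deg 175.9 zmed 0.042 779
bar [(0.69, array([171., 238.])), (0.61, array([196., 452.]))]
saddle_a [(0.83, array([193., 450.])), (0.61, array([186., 388.])), (0.55, array([186., 419.]))]
mat [(0.56, array([249., 331.]))]
dispenser [(0.72, array([178., 355.]))]
rack [(0.93, array([182., 241.]))]
side
bar 0.92 centre [ 4
[... 458 characters left out ...]
.6] long dir deg 170.2 zmed 0.0154 503
mat 0.81 centre [666.1  24. ] size [384.1  84.9] long dir deg 85.5 zmed 0.0067 3516
tube_short 0.81 centre [ 473.3 -224.6] size [ 38.3 111. ] long dir deg 175.5 zmed 0.0447 844
tube_medium 0.81 centre [ 467.  -308.1] size [ 48.9 152.1] long dir deg 174.2 zmed 0.045 1500
tube_long 0.98 centre [ 480.8 -146.5] size [ 42.3 191. ] long dir deg 173.8 zmed 0.0447 1392
bar [(0.94, array([285., 314.]))]
saddle_a [(0.97, array([152., 229.])), (0.83, array([170., 235.])), (0.71, array([188., 241.]))]
mat [(0.89, array([198., 344.]))]
dispenser [(0.63, array([210., 248.])), (0.41, array([189., 242.])), (0.16, array([266., 303.]))]
rack [(0.89, array([303., 317.]))]
```

The scene view matches the numbers. The rack and bar are near px (240,180), with short, medium and long tubes in the middle, left and right slots. The dispenser is at the left end of the row, (355,175), so the long tube goes on the saddle at y≈0.165. The mat is at (331,252). Moving above the grip rib.

```bash
python3 -m crank '[{"x":15,"y":-37,"wz":-0.67,"claw":7},{"x":15,"y":-37,"wz":-0.67,"claw":7},{"x":15,"y":-37,"wz":-0.67,"claw":7},{"x":15,"y":-37,"wz":-0.67,"claw":7},{"x":30.2,"y":-74.5,"wz":-1.34,"claw":7},{"x":30.2,"y":-74.5,"wz":-1.34,"claw":7},{"x":30.2,"y":-74.5,"wz":-1.34,"claw":7},{"x":30.2,"y":-74.5,"wz":-1.34,"claw":7},{"x":30.2,"y":-74.5,"wz":-1.34,"claw":7},{"x":30.2,"y":-74.5,"wz":-1.34,"claw":7},{"x":30.2,"y":-74.5,"wz":-1.34,"claw":7},{"x":30.2,"y":-74.5,"wz":-1.34,"claw":7}]'
python3 - <<'E'
from h import *
d=imaging.get_image("wrist"); save(d,"w1"); rect("bar",d,.05,.066); rect("bar",d,.07,.1)
s=ctrl.state(); print(s["tool_pos"],s["tool_rot"],s["joint_pos"],s["force"])
d=imaging.get_image("scene"); rect("mat",d,-.01,.02); rect("saddle_a",d,.003,.03,pmin=.5)
E
```

```text
[0.17027938 0.52299269 0.23565913] [-1.79999148e+02 -3.80883314e-04  1.61960630e+02] [ 6.03436074e+01  1.48177798e+01  8.79466487e+01  2.06553851e-04
  7.72364831e+01 -1.16170681e+01] [-0.42721204  0.22939088  0.06001862]
mat 0.97 centre [663.4  23.6] size [378.6  81.5] long dir deg 85.6 zmed 0.0026 4908
saddle_a 0.9 centre [482.4 322. ] size [54.3 91.4] long dir deg 172.0 zmed 0.0108 632
saddle_a 0.76 centre [455.2 163.3] size [56.5 98.8] long dir deg 171.0 zmed 0.0106 612
saddle_a 0.68 centre [466.2 243.6] size [ 53.7 100.9] long dir deg 171.6 zmed 0.0108 609invalid input at $[0]: expected keys wx, wy, wz, x, y, z, claw
```

View pics/w1.png

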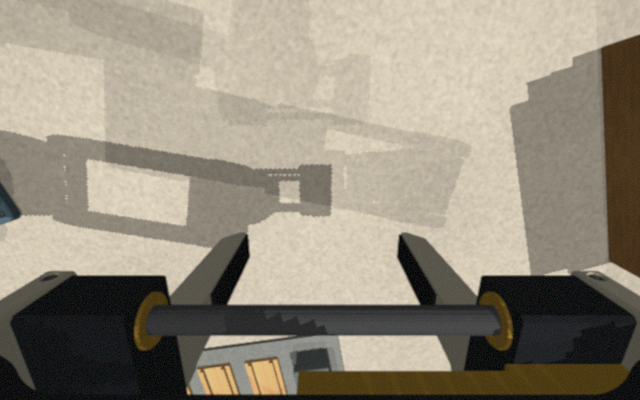

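The call was refused because every row needs all seven keys. The wrist picture just shows the open fingers over bare bench, with the saddles at the bottom near (240,375).

```bash
python3 -m crank '[{"x":15,"y":-37,"z":0,"wx":0,"wy":0,"wz":-0.67,"claw":7},{"x":15,"y":-37,"z":0,"wx":0,"wy":0,"wz":-0.67,"claw":7},{"x":15,"y":-37,"z":0,"wx":0,"wy":0,"wz":-0.67,"claw":7},{"x":15,"y":-37,"z":0,"wx":0,"wy":0,"wz":-0.67,"claw":7},{"x":30.2,"y":-74.5,"z":0,"wx":0,"wy":0,"wz":-1.34,"claw":7},{"x":30.2,"y":-74.5,"z":0,"wx":0,"wy":0,"wz":-1.34,"claw":7},{"x":30.2,"y":-74.5,"z":0,"wx":0,"wy":0,"wz":-1.34,"claw":7},{"x":30.2,"y":-74.5,"z":0,"wx":0,"wy":0,"wz":-1.34,"claw":7},{"x":30.2,"y":-74.5,"z":0,"wx":0,"wy":0,"wz":-1.34,"claw":7},{"x":30.2,"y":-74.5,"z":0,"wx":0,"wy":0,"wz":-1.34,"claw":7},{"x":30.2,"y":-74.5,"z":0,"wx":0,"wy":0,"wz":-1.34,"claw":7},{"x":30.2,"y":-74.5,"z":0,"wx":0,"wy":0,"wz":-1.34,"claw":7}]'
python3 - <<'E'
from h import *
d=imaging.get_image("wrist"); save(d,"w2"); rect("bar",d,.05,.066); rect("bar",d,.07,.1)
s=ctrl.state(); print(s["tool_pos"],s["tool_rot"],s["joint_pos"],s["force"])
E
```

```text
time: 4.0
tool_pos: [0.4525, -0.1743, 0.2359]
tool_rot: [180.0, 0.0, 85.1]
force: [0.7, 0.3, 0.9]
width: 0.0699
gripper_force: 0.0
bar 0.78 centre [ 471. -205.] size [280.3  23.7] long dir deg 85.5 zmed 0.0586 3865
bar 0.78 centre [ 469.2 -222.3] size [69.9 14.1] long dir deg 84.8 zmed 0.0843 782
[ 0.45253371 -0.1747216   0.23507282] [-1.79965017e+02 -6.17241695e-03  8.49580246e+01] [-3.43062042e+01  8.13214156e+00  9.64944381e+01 -1.21071724e-02
  7.54069567e+01 -2.92611768e+01] [ 0.09433748  1.40983175 -0.19577102]
```

```bash
python3 -m crank '[{"x":1.9,"y":-4.8,"z":0,"wx":0,"wy":0,"wz":0,"claw":7},{"x":1.9,"y":-4.8,"z":-3,"wx":0,"wy":0,"wz":0,"claw":7},{"x":1.9,"y":-4.8,"z":-7,"wx":0,"wy":0,"wz":0,"claw":7},{"x":1.9,"y":-4.8,"z":-11,"wx":0,"wy":0,"wz":0,"claw":7},{"x":1.9,"y":-4.8,"z":-14,"wx":0,"wy":0,"wz":0,"claw":7},{"x":1.9,"y":-4.8,"z":-15.6,"wx":0,"wy":0,"wz":0,"claw":7},{"x":1.9,"y":-4.8,"z":-15.6,"wx":0,"wy":0,"wz":0,"claw":4},{"x":1.9,"y":-4.8,"z":-15.6,"wx":0,"wy":0,"wz":0,"claw":0},{"x":1.9,"y":-4.8,"z":-15.6,"wx":0,"wy":0,"wz":0,"claw":0},{"x":1.9,"y":-4.8,"z":-15.6,"wx":0,"wy":0,"wz":0,"claw":0},{"x":1.9,"y":-4.8,"z":-15.6,"wx":0,"wy":0,"wz":0,"claw":0},{"x":1.9,"y":-4.8,"z":-15.6,"wx":0,"wy":0,"wz":0,"claw":0}]'
```

```text
time: 5.65
tool_pos: [0.4705, -0.22, 0.0798]
tool_rot: [-179.9, -0.0, 85.2]
force: [-5.7, 0.5, 4.3]
width: 0.0147
gripper_force: 2.6
```

```bash
python3 -m crank '[{"x":0,"y":0,"z":0,"wx":0,"wy":0,"wz":0,"claw":0},{"x":0,"y":0,"z":0,"wx":0,"wy":0,"wz":0,"claw":0},{"x":0,"y":0,"z":0,"wx":0,"wy":0,"wz":0,"claw":0},{"x":0,"y":0,"z":0.5,"wx":0,"wy":0,"wz":0,"claw":0},{"x":0,"y":0,"z":1.2,"wx":0,"wy":0,"wz":0,"claw":0},{"x":0,"y":0,"z":2.2,"wx":0,"wy":0,"wz":0,"claw":0},{"x":0,"y":0,"z":3.5,"wx":0,"wy":0,"wz":0,"claw":0},{"x":0,"y":0,"z":5,"wx":0,"wy":0,"wz":0,"claw":0},{"x":0,"y":0,"z":7,"wx":0,"wy":0,"wz":0,"claw":0},{"x":0,"y":0,"z":9,"wx":0,"wy":0,"wz":0,"claw":0},{"x":0,"y":0,"z":9,"wx":0,"wy":0,"wz":0,"claw":0}]'
python3 - <<'E'
from h import *
s=ctrl.state(); print(s["tool_pos"],s["tool_rot"],s["force"],s["gripper_force"])
for n in ("side","wrist"):
    d=imaging.get_image(n); save(d,n+"3"); print(n); rect("bar",d,.132,.155); rect("bar",d,.16,.2); rect("mat",d,-.01,.02)
    for t in("tube_short","tube_medium","tube_long"): rect(t,d,.03,.056)
E
```

```text
time: 7.02
tool_pos: [0.4722, -0.2209, 0.1719]
tool_rot: [179.8, 0.1, 85.2]
force: [0.3, 0.7, -2.7]
width: 0.014
gripper_force: 30.0
[ 0.47216826 -0.22087605  0.17193999] [1.79771957e+02 1.42687555e-01 8.51910362e+01] [ 0.28752963  0.69975417 -2.71647946] 29.995116591453552
side
bar 0.68 centre [ 473.5 -234.9] size [294.9  25. ] long dir deg 85.2 zmed 0.1533 1187
bar 0.68 centre [ 473.4 -232.5] size [33.4 53.8] long dir deg 106.3 zmed 0.1785 275
mat 0.62 centre [656.4 -72.1] size [192.6  80. ] long dir deg 85.8 zmed 0.0067 1627
tube_short 0.69 centre [ 459.  -222.9] size [40.8 81.6] long dir deg 174.6 zmed 0.0447 832
tube_medium 0.65 centre [ 466.9 -304.5] size [ 38.7 151.2] long dir deg 175.1 zmed 0.0446 1533
tube_long 0.97 centre [ 481.1 -148.3] size [ 40.7 192.9] long dir deg 172.6 zmed 0.0444 1351
wrist
mat 0.61 centre [ 652.2 -112.5] size [107.4  83.7] long dir deg 85.1 zmed 0.0035 9814
tube_short 0.59 centre [ 471.6 -222.4] size [ 39.5 110.9] long dir deg 175.6 zmed 0.0432 2703
tube_medium 0.71 centre [ 465.4 -295.8] size [ 27.  150.9] long dir deg 175.1 zmed 0.0425 1500
tube_long 0.95 centre [ 478.7 -143.3] size [ 39.  191.3] long dir deg 175.5 zmed 0.0434 7277
tube_long 0.47 centre [479.8 -89.4] size [ 0.6 49.8] long dir deg 175.4 zmed 0.0444 80
```

View pics/side3.png

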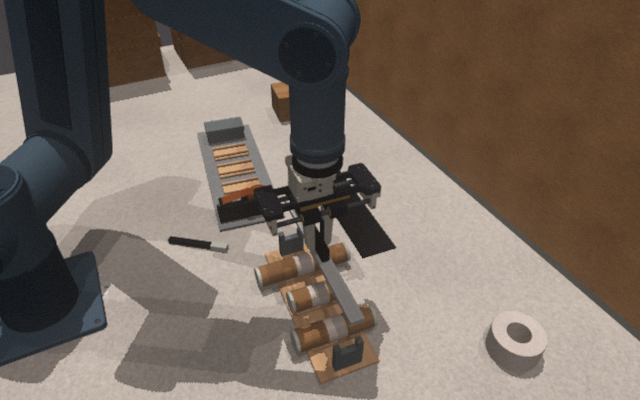

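The bar is out of the brackets and held level, and all three tubes are undisturbed. Carrying it to the mat.

```bash
python3 -m crank '[{"x":4,"y":5,"z":0,"wx":0,"wy":0,"wz":0,"claw":0},{"x":8,"y":10,"z":0,"wx":0,"wy":0,"wz":0,"claw":0},{"x":12,"y":15,"z":0,"wx":0,"wy":0,"wz":0,"claw":0},{"x":16,"y":20,"z":0,"wx":0,"wy":0,"wz":0,"claw":0},{"x":19.3,"y":24.5,"z":0,"wx":0,"wy":0,"wz":0.006,"claw":0},{"x":19.3,"y":24.5,"z":-2,"wx":0,"wy":0,"wz":0.006,"claw":0},{"x":19.3,"y":24.5,"z":-4,"wx":0,"wy":0,"wz":0.006,"claw":0},{"x":19.3,"y":24.5,"z":-7,"wx":0,"wy":0,"wz":0.006,"claw":0},{"x":19.3,"y":24.5,"z":-9,"wx":0,"wy":0,"wz":0.006,"claw":0},{"x":19.3,"y":24.5,"z":-9,"wx":0,"wy":0,"wz":0.006,"claw":0},{"x":19.3,"y":24.5,"z":-9,"wx":0,"wy":0,"wz":0.006,"claw":0}]'
python3 - <<'E'
from h import *
s=ctrl.state(); print(s["tool_pos"],s["tool_rot"],s["force"],s["gripper_force"])
for n in ("scene","wrist"):
    d=imaging.get_image(n); save(d,n+"4"); print(n); rect("bar",d,.03,.07); rect("mat",d,-.01,.02)
    P=cloud(d); m=imaging.cut_out("bar",d)[0]; q=P[m["mask"]]; print(np.median(q,0))
E
```

```text
time: 9.1
tool_pos: [0.6647, 0.0248, 0.0805]
tool_rot: [179.9, 0.0, 85.5]
force: [-0.5, 0.5, -2.8]
width: 0.0135
gripper_force: 30.0
[0.66470199 0.02483106 0.08049614] [1.79926215e+02 2.61134814e-03 8.55278454e+01] [-0.4855388   0.47137047 -2.82903926] 29.995018243789673
scene
bar 0.91 centre [666.1  22.5] size [315.1  26. ] long dir deg 85.7 zmed 0.0581 1174
mat 0.83 centre [664.2  24.3] size [382.1  83.7] long dir deg 86.4 zmed 0.0027 2741
mat 0.64 centre [480.1 324.7] size [58.5 95.9] long dir deg 171.4 zmed 0.0109 652
[0.66802    0.06452819 0.05810811]
wrist
bar 0.59 centre [666.   38.1] size [240.4  24.1] long dir deg 85.6 zmed 0.0599 10241
mat 0.96 centre [661.   16.6] size [318.6  83.2] long dir deg 85.7 zmed 0.0037 15962
[0.66864046 0.08607471 0.06008611]
```

View pics/scene4.png

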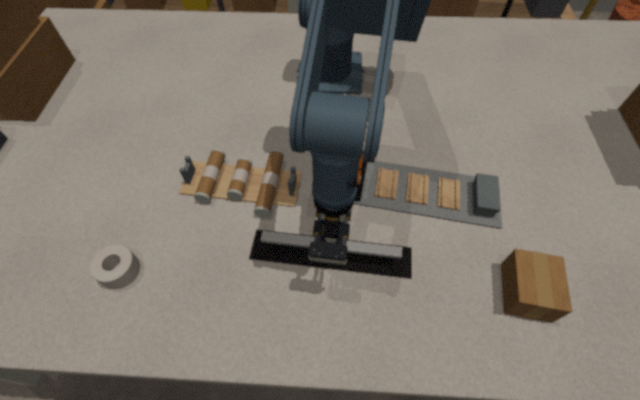

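```bash
python3 -m crank '[{"x":-0.2,"y":0,"z":-1.5,"wx":0,"wy":0,"wz":0,"claw":0},{"x":-0.2,"y":0,"z":-3,"wx":0,"wy":0,"wz":0,"claw":0},{"x":-0.2,"y":0,"z":-3.8,"wx":0,"wy":0,"wz":0,"claw":0},{"x":-0.2,"y":0,"z":-4.1,"wx":0,"wy":0,"wz":0,"claw":0},{"x":-0.2,"y":0,"z":-4.3,"wx":0,"wy":0,"wz":0,"claw":0},{"x":-0.2,"y":0,"z":-4.4,"wx":0,"wy":0,"wz":0,"claw":0},{"x":-0.2,"y":0,"z":-4.4,"wx":0,"wy":0,"wz":0,"claw":0},{"x":-0.2,"y":0,"z":-4.4,"wx":0,"wy":0,"wz":0,"claw":0}]'
```

```text
time: 10.5
tool_pos: [0.6622, 0.0249, 0.036]
tool_rot: [180.0, 0.0, 85.5]
force: [0.2, -0.1, -3.3]
width: 0.0141
gripper_force: 30.0
```

```bash
python3 -m crank '[{"x":0,"y":0,"z":-0.05,"wx":0,"wy":0,"wz":0,"claw":0},{"x":0,"y":0,"z":-0.1,"wx":0,"wy":0,"wz":0,"claw":0},{"x":0,"y":0,"z":-0.15,"wx":0,"wy":0,"wz":0,"claw":0},{"x":0,"y":0,"z":-0.15,"wx":0,"wy":0,"wz":0,"claw":0}]'
```

```text
time: 11.0
tool_pos: [0.6621, 0.0249, 0.0348]
tool_rot: [180.0, 0.0, 85.5]
force: [-1.5, -0.0, 3.4]
width: 0.0135
gripper_force: 30.0
```

Contact is light, so I'm releasing, rising, and turning toward the long tube.

```bash
python3 -m crank '[{"x":0,"y":0,"z":0,"wx":0,"wy":0,"wz":0,"claw":2},{"x":0,"y":0,"z":0,"wx":0,"wy":0,"wz":0,"claw":5},{"x":0,"y":0,"z":0,"wx":0,"wy":0,"wz":0,"claw":5},{"x":0,"y":0,"z":0,"wx":0,"wy":0,"wz":0,"claw":5},{"x":0,"y":0,"z":3,"wx":0,"wy":0,"wz":0,"claw":5},{"x":0,"y":0,"z":7,"wx":0,"wy":0,"wz":0,"claw":5},{"x":0,"y":0,"z":12,"wx":0,"wy":0,"wz":0,"claw":5.6}]'
python3 -m crank '[{"x":-4,"y":-4,"z":1,"wx":0,"wy":0,"wz":0.3,"claw":5.8},{"x":-8,"y":-8,"z":1,"wx":0,"wy":0,"wz":0.5,"claw":5.8},{"x":-12,"y":-12,"z":1,"wx":0,"wy":0,"wz":0.8,"claw":5.8},{"x":-16,"y":-16,"z":1,"wx":0,"wy":0,"wz":1.1,"claw":5.8},{"x":-18.2,"y":-16.8,"z":1,"wx":0,"wy":0,"wz":1.4,"claw":5.8},{"x":-18.2,"y":-16.8,"z":1,"wx":0,"wy":0,"wz":1.565,"claw":5.8},{"x":-18.2,"y":-16.8,"z":1,"wx":0,"wy":0,"wz":1.565,"claw":5.8},{"x":-18.2,"y":-16.8,"z":1,"wx":0,"wy":0,"wz":1.565,"claw":5.8},{"x":-18.2,"y":-16.8,"z":1,"wx":0,"wy":0,"wz":1.565,"claw":5.8},{"x":-18.2,"y":-16.8,"z":1,"wx":0,"wy":0,"wz":1.565,"claw":5.8},{"x":-18.2,"y":-16.8,"z":1,"wx":0,"wy":0,"wz":1.565,"claw":5.8}]'
python3 - <<'E'
from h import *
s=ctrl.state(); print(s["tool_pos"],s["tool_rot"],s["force"])
for n in ("scene","wrist"):
    d=imaging.get_image(n); save(d,n+"5"); print(n); rect("bar",d,.003,.02); rect("mat",d,-.01,.02)
    rect("tube_long",d,.03,.056)
E
```

```text
time: 11.88
tool_pos: [0.6612, 0.025, 0.1542]
tool_rot: [-179.9, -0.0, 85.5]
force: [0.9, -0.7, -0.2]
width: 0.0543
gripper_force: 0.0
time: 13.25
tool_pos: [0.48, -0.1431, 0.1642]
tool_rot: [-180.0, 0.0, 175.1]
force: [-0.2, -0.3, -1.1]
width: 0.0579
gripper_force: 0.0
[ 0.48004622 -0.14307466  0.16419491] [-1.79997383e+02  7.30424843e-03  1.75109638e+02] [-0.22046221 -0.27995865 -1.05288465]
scene
bar 0.72 centre [662.5  22.2] size [314.   30.8] long dir deg 86.0 zmed 0.0124 1253
mat 0.82 centre [661.4  23.6] size [379.3  85. ] long dir deg 85.7 zmed 0.0027 3401
mat 0.73 centre [ 474.1 -228.7] size [ 49.8 111.1] long dir deg 176.2 zmed 0.0108 58
tube_long 0.6 centre [ 481.9 -142. ] size [ 38.9 192.4] long dir deg 175.5 zmed 0.0417 871
wrist
bar 0.71 centre [ 489.6 -122.3] size [ 0.5 74.1] long dir deg 175.4 zmed 0.0056 25
mat 0.9 centre [657.7 -13.3] size [305.8  81.3] long dir deg 85.5 zmed 0.0034 1918
tube_long 0.55 centre [ 478.4 -143.2] size [ 39.3 191.1] long dir deg 175.4 zmed 0.0433 7362
```

View pics/scene5.png

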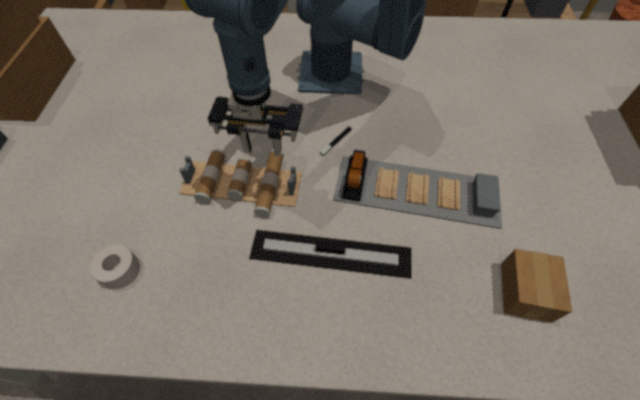

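The bar lies centred on the mat, handle up, px (330,248). Gripping the long tube.

```bash
python3 -m crank '[{"x":-0.1,"y":0,"z":-4,"wx":0,"wy":0,"wz":0,"claw":5.8},{"x":-0.1,"y":0,"z":-8,"wx":0,"wy":0,"wz":0,"claw":5.8},{"x":-0.1,"y":0,"z":-11,"wx":0,"wy":0,"wz":0,"claw":5.8},{"x":-0.1,"y":0,"z":-13,"wx":0,"wy":0,"wz":0,"claw":5.8},{"x":-0.1,"y":0,"z":-13.1,"wx":0,"wy":0,"wz":0,"claw":5.8},{"x":-0.1,"y":0,"z":-13.1,"wx":0,"wy":0,"wz":0,"claw":3},{"x":-0.1,"y":0,"z":-13.1,"wx":0,"wy":0,"wz":0,"claw":3},{"x":-0.1,"y":0,"z":-13.1,"wx":0,"wy":0,"wz":0,"claw":3},{"x":-0.1,"y":0,"z":-13.1,"wx":0,"wy":0,"wz":0,"claw":3},{"x":-0.1,"y":0,"z":-13.1,"wx":0,"wy":0,"wz":0,"claw":3},{"x":-0.1,"y":0,"z":-13.1,"wx":0,"wy":0,"wz":0,"claw":3}]'
```

```text
time: 15.02
tool_pos: [0.4798, -0.1434, 0.0341]
tool_rot: [-180.0, 0.1, 175.2]
force: [-0.8, 0.7, 5.4]
width: 0.0391
gripper_force: 30.0
```

```bash
python3 -m crank '[{"x":0,"y":0,"z":2,"wx":0,"wy":0,"wz":0,"claw":3},{"x":0,"y":0,"z":6,"wx":0,"wy":0,"wz":0,"claw":3},{"x":0,"y":0,"z":11,"wx":0,"wy":0,"wz":0,"claw":3},{"x":0,"y":5,"z":14,"wx":0,"wy":0,"wz":0,"claw":3},{"x":-1,"y":10,"z":14,"wx":0,"wy":0,"wz":-0.03,"claw":3},{"x":-1.5,"y":15,"z":14,"wx":0,"wy":0,"wz":-0.06,"claw":3},{"x":-2,"y":20,"z":14,"wx":0,"wy":0,"wz":-0.06,"claw":3},{"x":-2.2,"y":25,"z":14,"wx":0,"wy":0,"wz":-0.06,"claw":3},{"x":-2.2,"y":30.8,"z":14,"wx":0,"wy":0,"wz":-0.06,"claw":3},{"x":-2.2,"y":30.8,"z":14,"wx":0,"wy":0,"wz":-0.06,"claw":3},{"x":-2.2,"y":30.8,"z":14,"wx":0,"wy":0,"wz":-0.06,"claw":3},{"x":-2.2,"y":30.8,"z":14,"wx":0,"wy":0,"wz":-0.06,"claw":3}]'
python3 - <<'E'
from h import *
s=ctrl.state(); print(s["tool_pos"],s["tool_rot"],s["force"],s["gripper_force"])
for n in ("scene","side","wrist"):
    d=imaging.get_image(n); save(d,n+"6"); print(n); rect("tube_long",d,.15,.25); rect("saddle_a",d,.003,.03,pmin=.2)
E
```

```text
time: 16.52
tool_pos: [0.4571, 0.1637, 0.173]
tool_rot: [-180.0, -0.0, 171.7]
force: [-1.2, -0.6, -0.9]
width: 0.0388
gripper_force: 30.0
[0.45710774 0.16365288 0.17302596] [-1.79971278e+02 -1.35099807e-02  1.71666742e+02] [-1.21043377 -0.61480388 -0.92257879] 29.996159970760345
scene
tube_long 0.66 centre [468.9 161.6] size [ 39.  170.3] long dir deg 171.6 zmed 0.1798 985
saddle_a 0.93 centre [479.8 322.1] size [53.3 97.9] long dir deg 171.0 zmed 0.0107 629
saddle_a 0.85 centre [468.5 243.3] size [59.6 98.5] long dir deg 167.6 zmed 0.0106 643
saddle_a 0.65 centre [459.  164.5] size [54.6 91.6] long dir deg 171.6 zmed 0.0108 423
side
tube_long 0.73 centre [455.  126.1] size [ 99.7 189.8] long dir deg 171.9 zmed 0.1785 1349
saddle_a 0.9 centre [471.2 239. ] size [51.4 89.7] long dir deg 172.4 zmed 0.0156 468
saddle_a 0.67 centre [485.9 326.9] size [73.3 93.2] long dir deg 172.1 zmed 0.0158 455
wrist
tube_long 0.69 centre [451.6 163.9] size [ 42.9 182.3] long dir deg 172.0 zmed 0.1826 18517
saddle_a 0.72 centre [469.7 244. ] size [56.5 93.6] long dir deg 171.5 zmed 0.0119 4065
saddle_a 0.62 centre [481.5 323.6] size [59.8 93.4] long dir deg 171.8 zmed 0.0121 4138
saddle_a 0.3 centre [668.1  18.7] size [369.8  63.1] long dir deg 85.5 zmed 0.0035 721
```

View pics/wrist6.png

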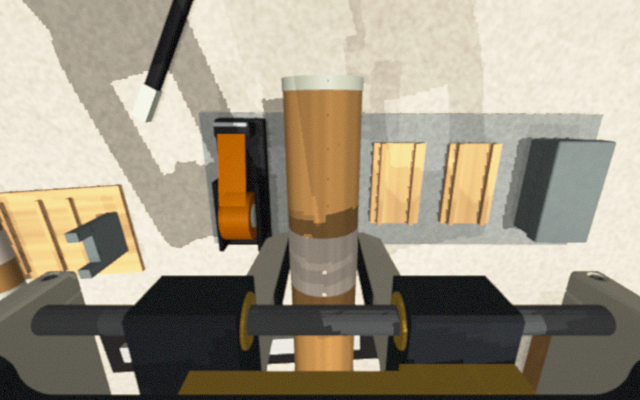

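The wrist view shows the long tube held straight, running down column 322 and hiding the first saddle. The other two saddles are at (398,183) and (470,182), and all clearances are good. Extrapolating their spacing puts the first saddle at (458,164.4) mm, almost exactly below. Lowering.

```bash
python3 -m crank '[{"x":0.1,"y":0.07,"z":-4,"wx":0,"wy":0,"wz":0,"claw":3},{"x":0.1,"y":0.07,"z":-8,"wx":0,"wy":0,"wz":0,"claw":3},{"x":0.1,"y":0.07,"z":-11,"wx":0,"wy":0,"wz":0,"claw":3},{"x":0.1,"y":0.07,"z":-12.4,"wx":0,"wy":0,"wz":0,"claw":3},{"x":0.1,"y":0.07,"z":-12.7,"wx":0,"wy":0,"wz":0,"claw":3},{"x":0.1,"y":0.07,"z":-13,"wx":0,"wy":0,"wz":0,"claw":3},{"x":0.1,"y":0.07,"z":-13.2,"wx":0,"wy":0,"wz":0,"claw":3},{"x":0.1,"y":0.07,"z":-13.2,"wx":0,"wy":0,"wz":0,"claw":3},{"x":0.1,"y":0.07,"z":-13.2,"wx":0,"wy":0,"wz":0,"claw":3}]'
```

```text
time: 18.1
tool_pos: [0.4583, 0.1657, 0.0416]
tool_rot: [180.0, 0.0, 171.8]
force: [-0.3, 0.7, -0.4]
width: 0.0391
gripper_force: 30.0
```

```bash
python3 -m crank '[{"x":0,"y":-0.05,"z":-0.05,"wx":0,"wy":0,"wz":0,"claw":3},{"x":0,"y":-0.05,"z":-0.1,"wx":0,"wy":0,"wz":0,"claw":3},{"x":0,"y":-0.05,"z":-0.15,"wx":0,"wy":0,"wz":0,"claw":3},{"x":0,"y":-0.05,"z":-0.15,"wx":0,"wy":0,"wz":0,"claw":3}]'
```

```text
time: 18.6
tool_pos: [0.4581, 0.1651, 0.0401]
tool_rot: [-180.0, 0.0, 171.8]
force: [-1.4, -0.8, 4.4]
width: 0.0391
gripper_force: 30.0
```

```bash
python3 -m crank '[{"x":0,"y":0,"z":0,"wx":0,"wy":0,"wz":0,"claw":4.5},{"x":0,"y":0,"z":0,"wx":0,"wy":0,"wz":0,"claw":5.6},{"x":0,"y":0,"z":0,"wx":0,"wy":0,"wz":0,"claw":5.6},{"x":0,"y":0,"z":0,"wx":0,"wy":0,"wz":0,"claw":5.6},{"x":0,"y":0,"z":3,"wx":0,"wy":0,"wz":0,"claw":5.6},{"x":0,"y":0,"z":8,"wx":0,"wy":0,"wz":0,"claw":5.6},{"x":0,"y":0,"z":14,"wx":0,"wy":0,"wz":0,"claw":5.6},{"x":0,"y":0,"z":14,"wx":0,"wy":0,"wz":0,"claw":5.6}]'
python3 - <<'E'
from h import *
s=ctrl.state(); print(s["tool_pos"],s["tool_rot"],s["width"])
for n in ("wrist","scene"):
    d=imaging.get_image(n); save(d,n+"7"); print(n); rect("tube_long",d,.03,.06); rect("saddle_a",d,.003,.03,pmin=.2)
E
```

```text
time: 19.6
tool_pos: [0.4612, 0.1656, 0.1844]
tool_rot: [179.8, 0.6, 171.8]
force: [1.1, 0.3, -1.8]
width: 0.0558
gripper_force: 0.0
[0.46121145 0.16560717 0.18440727] [179.84614741   0.56494167 171.77231133] 0.05580461574778892
wrist
tube_long 0.66 centre [456.6 163.8] size [ 40.3 191.4] long dir deg 171.8 zmed 0.0492 6994
saddle_a 0.87 centre [481.5 321.6] size [54.8 93.5] long dir deg 171.5 zmed 0.0121 3790
saddle_a 0.66 centre [469.6 244.2] size [57.3 93.9] long dir deg 172.0 zmed 0.0119 3864
saddle_a 0.57 centre [455.5 164.3] size [54.1 89.1] long dir deg 171.4 zmed 0.0116 713
scene
tube_long 0.76 centre [458.8 164. ] size [ 40.1 195.3] long dir deg 172.1 zmed 0.0473 988
saddle_a 0.95 centre [480.1 321.4] size [55.4 97.3] long dir deg 172.0 zmed 0.0107 628
saddle_a 0.57 centre [468.1 243.5] size [54.1 98.4] long dir deg 171.3 zmed 0.0107 615
saddle_a 0.44 centre [458.2 140.8] size [ 6.5 75.3] long dir deg 171.3 zmed 0.0105 55
```

View pics/wrist7.png

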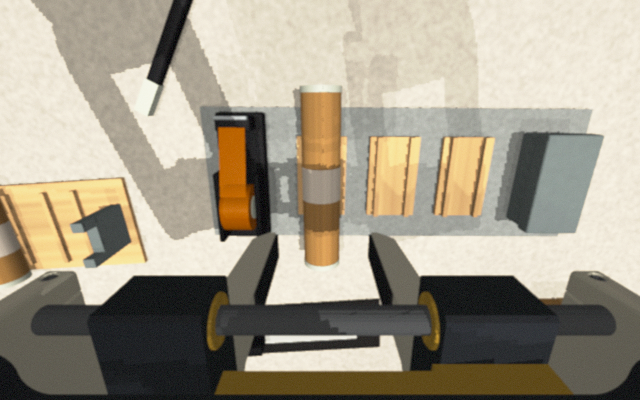

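The long tube is seated and centred to about 1 mm: px (322,175), aligned with the saddle at rows 135–215. Next the medium tube.

```bash
python3 -m crank '[{"x":0,"y":-5,"z":0,"wx":0,"wy":0,"wz":0,"claw":5.8},{"x":0,"y":-11,"z":0,"wx":0,"wy":0,"wz":0.03,"claw":5.8},{"x":0,"y":-17,"z":0,"wx":0,"wy":0,"wz":0.06,"claw":5.8},{"x":0.5,"y":-23,"z":0,"wx":0,"wy":0,"wz":0.06,"claw":5.8},{"x":0.5,"y":-29,"z":0,"wx":0,"wy":0,"wz":0.06,"claw":5.8},{"x":0.8,"y":-35,"z":0,"wx":0,"wy":0,"wz":0.06,"claw":5.8},{"x":0.8,"y":-41,"z":0,"wx":0,"wy":0,"wz":0.06,"claw":5.8},{"x":0.8,"y":-46.7,"z":0,"wx":0,"wy":0,"wz":0.06,"claw":5.8},{"x":0.8,"y":-46.7,"z":0,"wx":0,"wy":0,"wz":0.06,"claw":5.8},{"x":0.8,"y":-46.7,"z":0,"wx":0,"wy":0,"wz":0.06,"claw":5.8},{"x":0.8,"y":-46.7,"z":0,"wx":0,"wy":0,"wz":0.06,"claw":5.8}]'
python3 - <<'E'
from h import *
s=ctrl.state(); print(s["tool_pos"],s["tool_rot"],s["width"])
d=imaging.get_image("wrist"); rect("tube_medium",d,.03,.06); rect("tube_short",d,.03,.06)
E
```

```text
time: 21.28
tool_pos: [0.4659, -0.3002, 0.1791]
tool_rot: [179.9, -0.1, 175.3]
force: [-0.7, 1.0, 0.3]
width: 0.0578
gripper_force: 0.0
[ 0.46591494 -0.30017687  0.17913325] [ 1.79928709e+02 -6.11992092e-02  1.75281596e+02] 0.05779661407417714
tube_medium 0.71 centre [ 464.4 -302.5] size [ 39.2 150.9] long dir deg 175.5 zmed 0.0433 5286
tube_short 0.74 centre [ 470.5 -223.7] size [ 38.3 110.9] long dir deg 175.2 zmed 0.0434 3791
```

```bash
python3 -m crank '[{"x":0,"y":-0.2,"z":-4,"wx":0,"wy":0,"wz":0,"claw":5.8},{"x":0,"y":-0.2,"z":-8,"wx":0,"wy":0,"wz":0,"claw":5.8},{"x":0,"y":-0.2,"z":-12,"wx":0,"wy":0,"wz":0,"claw":5.8},{"x":0,"y":-0.2,"z":-14,"wx":0,"wy":0,"wz":0,"claw":5.8},{"x":0,"y":-0.2,"z":-14.5,"wx":0,"wy":0,"wz":0,"claw":5.8},{"x":0,"y":-0.2,"z":-14.5,"wx":0,"wy":0,"wz":0,"claw":5.8},{"x":0,"y":-0.2,"z":-14.5,"wx":0,"wy":0,"wz":0,"claw":3},{"x":0,"y":-0.2,"z":-14.5,"wx":0,"wy":0,"wz":0,"claw":3},{"x":0,"y":-0.2,"z":-14.5,"wx":0,"wy":0,"wz":0,"claw":3},{"x":0,"y":-0.2,"z":-14.5,"wx":0,"wy":0,"wz":0,"claw":3},{"x":0,"y":-0.2,"z":-14.5,"wx":0,"wy":0,"wz":0,"claw":3}]'
```

```text
time: 22.8
tool_pos: [0.4666, -0.3033, 0.0356]
tool_rot: [180.0, 0.1, 175.2]
force: [1.2, 3.9, 6.3]
width: 0.0395
gripper_force: 30.0
```

```bash
python3 -m crank '[{"x":0,"y":0,"z":2,"wx":0,"wy":0,"wz":0,"claw":3},{"x":0,"y":0,"z":6,"wx":0,"wy":0,"wz":0,"claw":3},{"x":0,"y":0,"z":11,"wx":0,"wy":0,"wz":0,"claw":3},{"x":0,"y":5,"z":15,"wx":0,"wy":0,"wz":0,"claw":3},{"x":0,"y":10,"z":15,"wx":0,"wy":0,"wz":0,"claw":3},{"x":0,"y":16,"z":15,"wx":0,"wy":0,"wz":-0.02,"claw":3},{"x":0,"y":22,"z":15,"wx":0,"wy":0,"wz":-0.04,"claw":3},{"x":0.4,"y":28,"z":15,"wx":0,"wy":0,"wz":-0.06,"claw":3},{"x":0.4,"y":34,"z":15,"wx":0,"wy":0,"wz":-0.06,"claw":3},{"x":0.4,"y":40,"z":15,"wx":0,"wy":0,"wz":-0.06,"claw":3},{"x":0.4,"y":46,"z":15,"wx":0,"wy":0,"wz":-0.06,"claw":3},{"x":0.4,"y":50,"z":15,"wx":0,"wy":0,"wz":-0.06,"claw":3}]'
python3 -m crank '[{"x":0,"y":4.5,"z":0,"wx":0,"wy":0,"wz":0,"claw":3},{"x":0,"y":4.5,"z":0,"wx":0,"wy":0,"wz":0,"claw":3},{"x":0,"y":4.5,"z":0,"wx":0,"wy":0,"wz":0,"claw":3}]'
```

```text
time: 24.3
tool_pos: [0.4696, 0.1984, 0.1849]
tool_rot: [180.0, 0.0, 171.9]
force: [0.2, -0.7, -2.1]
width: 0.0393
gripper_force: 30.0
time: 24.68
tool_pos: [0.4698, 0.2407, 0.1845]
tool_rot: [-180.0, -0.0, 171.8]
force: [0.2, -0.5, -0.6]
width: 0.0394
gripper_force: 30.0
```

```bash
python3 -m crank '[{"x":0,"y":0.2,"z":-4,"wx":0,"wy":0,"wz":0,"claw":3},{"x":0,"y":0.2,"z":-8,"wx":0,"wy":0,"wz":0,"claw":3},{"x":0,"y":0.2,"z":-11,"wx":0,"wy":0,"wz":0,"claw":3},{"x":0,"y":0.2,"z":-12,"wx":0,"wy":0,"wz":0,"claw":3},{"x":0,"y":0.2,"z":-12,"wx":0,"wy":0,"wz":0,"claw":3},{"x":0,"y":0.2,"z":-12,"wx":0,"wy":0,"wz":0,"claw":3}]'
python3 -c "
from h import *
imaging.get_image('scene'); s=ctrl.state(); print(s['tool_pos'],s['force'])"
```

```text
time: 25.42
tool_pos: [0.4712, 0.243, 0.066]
tool_rot: [179.9, 0.1, 171.7]
force: [-0.6, 0.5, -0.8]
width: 0.0392
gripper_force: 30.0
[0.47114201 0.24316633 0.06605526] [-0.33118761 -0.05318922 -1.29702085]
```

```bash
python3 -m crank '[{"x":-0.1,"y":0.08,"z":-1,"wx":0,"wy":0,"wz":0,"claw":3},{"x":-0.1,"y":0.08,"z":-1.8,"wx":0,"wy":0,"wz":0,"claw":3},{"x":-0.1,"y":0.08,"z":-2.1,"wx":0,"wy":0,"wz":0,"claw":3},{"x":-0.1,"y":0.08,"z":-2.3,"wx":0,"wy":0,"wz":0,"claw":3},{"x":-0.1,"y":0.08,"z":-2.4,"wx":0,"wy":0,"wz":0,"claw":3},{"x":-0.1,"y":0.08,"z":-2.45,"wx":0,"wy":0,"wz":0,"claw":3},{"x":-0.1,"y":0.08,"z":-2.5,"wx":0,"wy":0,"wz":0,"claw":3},{"x":-0.1,"y":0.08,"z":-2.5,"wx":0,"wy":0,"wz":0,"claw":3}]'
```

```text
time: 26.48
tool_pos: [0.4688, 0.244, 0.0415]
tool_rot: [-180.0, 0.0, 171.8]
force: [-6.0, -2.2, 17.1]
width: 0.0394
gripper_force: 30.0
```

```bash
python3 -m crank '[{"x":0,"y":0,"z":0.05,"wx":0,"wy":0,"wz":0,"claw":3},{"x":0,"y":0,"z":0.05,"wx":0,"wy":0,"wz":0,"claw":4.5},{"x":0,"y":0,"z":0.05,"wx":0,"wy":0,"wz":0,"claw":5.6},{"x":0,"y":0,"z":0.05,"wx":0,"wy":0,"wz":0,"claw":5.6},{"x":0,"y":0,"z":0.05,"wx":0,"wy":0,"wz":0,"claw":5.6},{"x":0,"y":0,"z":3,"wx":0,"wy":0,"wz":0,"claw":5.6},{"x":0,"y":0,"z":8,"wx":0,"wy":0,"wz":0,"claw":5.6},{"x":0,"y":0,"z":14,"wx":0,"wy":0,"wz":0,"claw":5.6},{"x":0,"y":0,"z":14,"wx":0,"wy":0,"wz":0,"claw":5.6},{"x":0,"y":0,"z":14,"wx":0,"wy":0,"wz":0,"claw":5.6}]'
python3 - <<'E'
from h import *
s=ctrl.state(); print(s["tool_pos"],s["tool_rot"],s["width"])
for n in ("wrist","scene"):
    d=imaging.get_image(n); save(d,n+"8"); print(n); rect("tube_medium",d,.03,.06);rect("tube_long",d,.03,.06); rect("saddle_a",d,.003,.03,pmin=.2)
E
```

```text
time: 27.72
tool_pos: [0.4686, 0.2438, 0.1792]
tool_rot: [-180.0, -0.0, 171.8]
force: [0.3, -0.2, 0.2]
width: 0.0563
gripper_force: 0.0
[0.46864858 0.24383337 0.17924413] [-1.79992476e+02 -1.76670096e-02  1.71761912e+02] 0.05632270898126543
wrist
tube_medium 0.92 centre [466.6 243.8] size [ 40.2 151.2] long dir deg 171.9 zmed 0.0492 5590
tube_long 0.57 centre [447.6 165.8] size [ 39.6 172.8] long dir deg 171.8 zmed 0.049 6052
saddle_a 0.88 centre [460.8 186.2] size [10.5 93.4] long dir deg 172.1 zmed 0.0119 837
saddle_a 0.77 centre [467.6 242.9] size [55.4 90.6] long dir deg 172.5 zmed 0.0116 795
scene
tube_medium 0.8 centre [468.7 243.3] size [ 40.3 153.4] long dir deg 172.1 zmed 0.047 818
tube_medium 0.64 centre [663.6  22.8] size [69.3 16.1] long dir deg 85.1 zmed 0.0383 205
tube_long 0.73 centre [459.2 164.1] size [ 39.9 192.2] long dir deg 171.8 zmed 0.0474 962
tube_long 0.37 centre [442.6  80.7] size [ 45.9 132.3] long dir deg 171.4 zmed 0.0497 446
saddle_a 0.73 centre [458.  140.5] size [ 6.2 75.5] long dir deg 171.3 zmed 0.0104 46
saddle_a 0.68 centre [481.8 321.6] size [53.9 91.8] long dir deg 171.0 zmed 0.0108 598
saddle_a 0.55 centre [468.6 220.7] size [ 9.6 86.3] long dir deg 172.6 zmed 0.0112 110
saddle_a 0.24 centre [447.8  79.2] size [ 51.5 141.5] long dir deg 171.8 zmed 0.0201 376
```

View pics/wrist8.png

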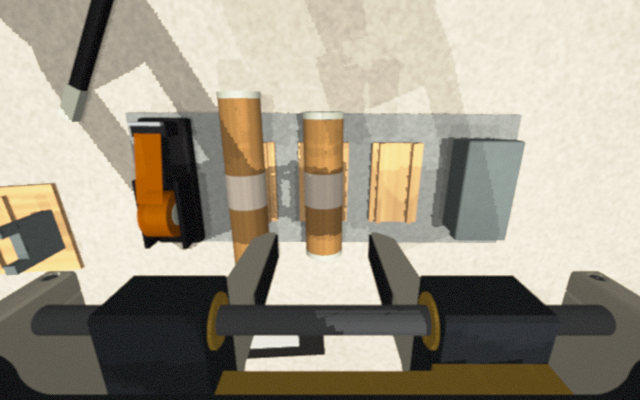

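The medium tube is seated and centred, with its centre at px (323,185) and its saddle at rows 142–222. Now the short one.

```bash
python3 -m crank '[{"x":0,"y":-5,"z":0,"wx":0,"wy":0,"wz":0,"claw":5.8},{"x":0,"y":-11,"z":0,"wx":0,"wy":0,"wz":0.03,"claw":5.8},{"x":0,"y":-17,"z":0,"wx":0,"wy":0,"wz":0.06,"claw":5.8},{"x":0.4,"y":-23,"z":0,"wx":0,"wy":0,"wz":0.06,"claw":5.8},{"x":0.4,"y":-29,"z":0,"wx":0,"wy":0,"wz":0.06,"claw":5.8},{"x":0.4,"y":-35,"z":0,"wx":0,"wy":0,"wz":0.06,"claw":5.8},{"x":0.4,"y":-41,"z":0,"wx":0,"wy":0,"wz":0.06,"claw":5.8},{"x":0.4,"y":-46.6,"z":0,"wx":0,"wy":0,"wz":0.06,"claw":5.8},{"x":0.4,"y":-46.6,"z":0,"wx":0,"wy":0,"wz":0.06,"claw":5.8},{"x":0.4,"y":-46.6,"z":0,"wx":0,"wy":0,"wz":0.06,"claw":5.8},{"x":0.4,"y":-46.6,"z":0,"wx":0,"wy":0,"wz":0.06,"claw":5.8},{"x":0.4,"y":-46.6,"z":0,"wx":0,"wy":0,"wz":0.06,"claw":5.8}]'
python3 - <<'E'
from h import *
s=ctrl.state(); print(s["tool_pos"],s["tool_rot"],s["width"])
d=imaging.get_image("wrist"); rect("tube_short",d,.03,.06)
E
```

```text
time: 29.62
tool_pos: [0.4732, -0.2207, 0.1798]
tool_rot: [180.0, 0.0, 175.3]
force: [0.2, 0.2, -0.2]
width: 0.0579
gripper_force: 0.0
[ 0.47320466 -0.22074024  0.1797803 ] [1.79994212e+02 3.39843772e-03 1.75309174e+02] 0.0579378075161185
tube_short 0.69 centre [ 470.8 -222.7] size [ 39.3 111.3] long dir deg 175.6 zmed 0.0433 3929
```

```bash
python3 -m crank '[{"x":-0.05,"y":-0.15,"z":-4,"wx":0,"wy":0,"wz":0,"claw":5.8},{"x":-0.05,"y":-0.15,"z":-8,"wx":0,"wy":0,"wz":0,"claw":5.8},{"x":-0.05,"y":-0.15,"z":-12,"wx":0,"wy":0,"wz":0,"claw":5.8},{"x":-0.05,"y":-0.15,"z":-14,"wx":0,"wy":0,"wz":0,"claw":5.8},{"x":-0.05,"y":-0.15,"z":-14.5,"wx":0,"wy":0,"wz":0,"claw":5.8},{"x":-0.05,"y":-0.15,"z":-14.5,"wx":0,"wy":0,"wz":0,"claw":5.8},{"x":-0.05,"y":-0.15,"z":-14.5,"wx":0,"wy":0,"wz":0,"claw":3},{"x":-0.05,"y":-0.15,"z":-14.5,"wx":0,"wy":0,"wz":0,"claw":3},{"x":-0.05,"y":-0.15,"z":-14.5,"wx":0,"wy":0,"wz":0,"claw":3},{"x":-0.05,"y":-0.15,"z":-14.5,"wx":0,"wy":0,"wz":0,"claw":3},{"x":-0.05,"y":-0.15,"z":-14.5,"wx":0,"wy":0,"wz":0,"claw":3}]'
```

```text
time: 31.1
tool_pos: [0.4731, -0.2235, 0.0355]
tool_rot: [-180.0, 0.1, 175.2]
force: [0.3, 3.1, 6.5]
width: 0.0393
gripper_force: 30.0
```

```bash
python3 -m crank '[{"x":0,"y":0,"z":2,"wx":0,"wy":0,"wz":0,"claw":3},{"x":0,"y":0,"z":6,"wx":0,"wy":0,"wz":0,"claw":3},{"x":0,"y":0,"z":11,"wx":0,"wy":0,"wz":0,"claw":3},{"x":0,"y":5,"z":15,"wx":0,"wy":0,"wz":0,"claw":3},{"x":0,"y":10,"z":15,"wx":0,"wy":0,"wz":0,"claw":3},{"x":0,"y":16,"z":15,"wx":0,"wy":0,"wz":-0.02,"claw":3},{"x":0,"y":22,"z":15,"wx":0,"wy":0,"wz":-0.04,"claw":3},{"x":0.4,"y":28,"z":15,"wx":0,"wy":0,"wz":-0.06,"claw":3},{"x":0.4,"y":34,"z":15,"wx":0,"wy":0,"wz":-0.06,"claw":3},{"x":0.9,"y":40,"z":15,"wx":0,"wy":0,"wz":-0.06,"claw":3},{"x":0.9,"y":46,"z":15,"wx":0,"wy":0,"wz":-0.06,"claw":3},{"x":0.9,"y":50,"z":15,"wx":0,"wy":0,"wz":-0.06,"claw":3}]'
python3 -m crank '[{"x":0,"y":4.6,"z":0,"wx":0,"wy":0,"wz":0,"claw":3},{"x":0,"y":4.6,"z":0,"wx":0,"wy":0,"wz":0,"claw":3},{"x":0,"y":4.6,"z":-4,"wx":0,"wy":0,"wz":0,"claw":3},{"x":0,"y":4.6,"z":-8,"wx":0,"wy":0,"wz":0,"claw":3},{"x":0,"y":4.6,"z":-11,"wx":0,"wy":0,"wz":0,"claw":3},{"x":0,"y":4.6,"z":-12,"wx":0,"wy":0,"wz":0,"claw":3},{"x":0,"y":4.6,"z":-12,"wx":0,"wy":0,"wz":0,"claw":3},{"x":0,"y":4.6,"z":-12,"wx":0,"wy":0,"wz":0,"claw":3}]'
python3 -c "
from h import *
imaging.get_image('scene'); s=ctrl.state(); print(s['tool_pos'],s['force'])"
```

```text
time: 32.6
tool_pos: [0.4811, 0.2788, 0.1846]
tool_rot: [-180.0, 0.0, 171.9]
force: [0.5, -0.3, -0.6]
width: 0.0391
gripper_force: 30.0
time: 33.6
tool_pos: [0.4826, 0.3225, 0.0661]
tool_rot: [179.9, 0.1, 171.7]
force: [-0.3, 0.5, -0.7]
width: 0.0393
gripper_force: 30.0
[0.48262963 0.32263761 0.06619909] [-0.13596246 -0.33731861 -0.94869518]
```

```bash
python3 -m crank '[{"x":-0.05,"y":0.05,"z":-1,"wx":0,"wy":0,"wz":0,"claw":3},{"x":-0.05,"y":0.05,"z":-1.8,"wx":0,"wy":0,"wz":0,"claw":3},{"x":-0.05,"y":0.05,"z":-2.1,"wx":0,"wy":0,"wz":0,"claw":3},{"x":-0.05,"y":0.05,"z":-2.3,"wx":0,"wy":0,"wz":0,"claw":3},{"x":-0.05,"y":0.05,"z":-2.4,"wx":0,"wy":0,"wz":0,"claw":3},{"x":-0.05,"y":0.05,"z":-2.45,"wx":0,"wy":0,"wz":0,"claw":3},{"x":-0.05,"y":0.05,"z":-2.45,"wx":0,"wy":0,"wz":0,"claw":3}]'
```

```text
time: 34.52
tool_pos: [0.4807, 0.3229, 0.0415]
tool_rot: [-180.0, -0.0, 171.8]
force: [-3.6, -2.6, 10.1]
width: 0.0391
gripper_force: 30.0
```

```bash
python3 -m crank '[{"x":0,"y":0,"z":0.03,"wx":0,"wy":0,"wz":0,"claw":3},{"x":0,"y":0,"z":0.03,"wx":0,"wy":0,"wz":0,"claw":4.5},{"x":0,"y":0,"z":0.03,"wx":0,"wy":0,"wz":0,"claw":5.6},{"x":0,"y":0,"z":0.03,"wx":0,"wy":0,"wz":0,"claw":5.6},{"x":0,"y":0,"z":0.03,"wx":0,"wy":0,"wz":0,"claw":5.6},{"x":0,"y":0,"z":3,"wx":0,"wy":0,"wz":0,"claw":5.6},{"x":0,"y":0,"z":8,"wx":0,"wy":0,"wz":0,"claw":5.6},{"x":0,"y":0,"z":14,"wx":0,"wy":0,"wz":0,"claw":5.6},{"x":0,"y":0,"z":14,"wx":0,"wy":0,"wz":0,"claw":5.6},{"x":0,"y":0,"z":14,"wx":0,"wy":0,"wz":0,"claw":5.6}]'
python3 - <<'E'
from h import *
for n in ("wrist","scene"):
    d=imaging.get_image(n); save(d,n+"9"); print(n)
    for t in("tube_short","tube_medium","tube_long"): rect(t,d,.03,.06)
    rect("saddle_a",d,.003,.03,pmin=.3); rect("bar",d,.003,.02); rect("mat",d,-.01,.02)
E
```

```text
time: 35.78
tool_pos: [0.4807, 0.3228, 0.1798]
tool_rot: [-180.0, -0.0, 171.8]
force: [-0.6, -0.5, -0.8]
width: 0.056
gripper_force: 0.0
wrist
tube_short 0.72 centre [466.4 244.4] size [ 39.5 151.1] long dir deg 172.0 zmed 0.049 5234
tube_short 0.68 centre [478.3 322.9] size [ 40.1 111.4] long dir deg 172.4 zmed 0.0492 4130
tube_medium 0.91 centre [465.5 244.6] size [ 39.5 149.2] long dir deg 172.0 zmed 0.049 5231
tube_long 0.72 centre [456.8 165.5] size [ 38.8 191.3] long dir deg 172.0 zmed 0.0485 7742
saddle_a 0.91 centre [470.7 265.7] size [11.  89.4] long dir deg 172.9 zmed 0.0118 785
saddle_a 0.84 centre [479.3 323.1] size [54.6 89.7] long dir deg 172.5 zmed 0.0116 625
saddle_a 0.8 centre [461.6 183.2] size [16.2 96. ] long dir deg 170.9 zmed 0.0121 1240
mat 0.63 centre [697.8 198.2] size [26.4 33.1] long dir deg 174.3 zmed 0.0031 285
scene
tube_short 0.83 centre [480.5 321.3] size [ 39.8 114.3] long dir deg 173.0 zmed 0.0467 649
tube_medium 0.74 centre [468.8 243.5] size [ 39.9 154.5] long dir deg 172.3 zmed 0.0471 818
tube_long 0.82 centre [458.7 164.1] size [ 39.8 192.9] long dir deg 171.8 zmed 0.0473 963
saddle_a 0.7 centre [469.9 220.2] size [ 9.5 85.7] long dir deg 172.6 zmed 0.0108 88
saddle_a 0.55 centre [478.9 299.9] size [10.2 91. ] long dir deg 173.2 zmed 0.011 141
saddle_a 0.54 centre [459.4 164. ] size [53.9 91.3] long dir deg 171.5 zmed 0.0104 135
bar 0.57 centre [656.8  21.2] size [316.5  39.9] long dir deg 85.6 zmed 0.0123 1278
bar 0.33 centre [459.7 163.8] size [53.7 90.9] long dir deg 171.4 zmed 0.0105 128
mat 0.82 centre [661.1  23.6] size [385.6  87. ] long dir deg 85.6 zmed 0.0026 3626
mat 0.48 centre [467.3 246.8] size [ 43.3 155.8] long dir deg 169.8 zmed 0.0158 38
```

View pics/scene9.png

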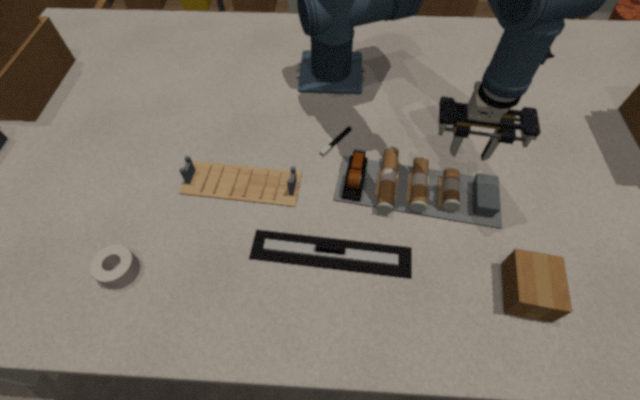

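View pics/wrist9.png

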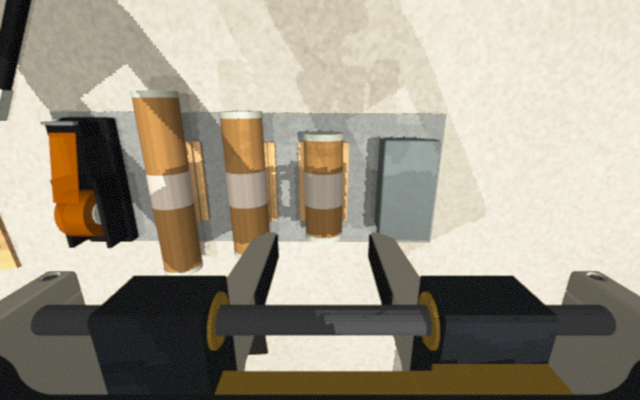

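Both views show the long, medium and short tubes seated in order from the dispenser, px (388,178), (420,184) and (451,189) in the scene view. The bar is central on the mat at (330,248), and the gripper is clear. Every offset I measured is within about 2 mm.

```bash
python3 -c "
from bench import order; print(order.sign_off())"
```

```text
the job is handed in; nothing more can be done
None
```

The job is handed in at about 36 s of the 112 s allowed: the bar lies along the middle of the mat, handle up, and the long, medium and short tubes are seated in order from the dispenser, each centred to about 2 mm by my measurements; sign-off gave no verdict.

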